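# Hang the membrane carrier at the air nozzle and hold the air lever at its third notch

## Task

Hook the membrane carrier from the drip rack onto the horizontal rail at the blue ring, slide it along the rail without lifting it off until it is centred on the red ring in front of the air nozzle, and let go so that it hangs there still. Then press the spring-return air lever with the red crossbar down past its first two notches to the third (green dot), never past it to the red dot, and keep holding it there: the program finishes while the arm is still holding the lever at the third notch. Leave the beaker, the bottle and the spanner where they stand.

Things in the scene. Friction and masses are not known exactly. Their poses are not given: they have to be found in the camera images.
- carrier: Loose steel membrane carrier, 210 mm tall, 0.15-0.31 kg, upright in the rack at the start. Origin: underside centre of its white-faced plate, 10 (x) x 72 (y) x 75 (z) mm; z up; y runs along the rail when hung. Above it two hook prongs of 8 mm bar (y -22, +22 mm), open on the +x side, and an orange grip block.
- carrier_grip (a point): Centre of the carrier's orange grip block, 28 (x) x 14 (y) x 40 (z) mm, to be pinched across its y; 190 mm above the carrier's origin. Below the block is a 52 mm long crosspiece, z 163 to 171. When the carrier hangs, the block's foot is about 14 mm above the rail's top.
- carrier_seat (a point): Point midway between the prongs, 150.3 mm above the carrier's origin; lies on the rail's centreline when hung. The apex of each prong (bar centre z 164) is an inverted V that centres itself on the rail. Bar at x -16 from z 92 to 149.
- rack: Fixed white drip rack on a grey foot 75 x 110 mm. Its slot along y (floor 6 mm above the table, walls up to 40 mm) holds the carrier's plate with 1.5 mm of play each side. The carrier starts in it with axes parallel to the rack's and is lifted straight up by 45 mm to be clear.
- rail: Fixed steel rail: a 12 mm round bar, 400 mm long, along its own y axis, on two 16 mm posts at y = -200 and +200 mm (191 mm tall). Origin on the table below the rail's middle. Its -x side faces the robot.
- rail_mid (a point): Middle of the rail's centreline, 185 mm above the table; y along the rail.
- blue_ring (a point): Centre of the painted blue ring, 18 mm wide, on the rail (centreline height); y along the rail. The carrier is hooked on here. It may lie at either end; the red ring is near the other end, 140 to 220 mm away.
- red_ring (a point): Centre of the painted red ring, 18 mm wide, on the rail (centreline height); y along the rail. The carrier ends here, the ring midway between its two prongs. A brass air nozzle on a stand (top 101 mm above the table, tip 54 mm beyond the rail on its +x side) points at the hanging plate.
- valve: Fixed air valve, base 170 x 90 mm. Origin on the table straight below the lever's pivot, which is 120 mm up and runs along y. The arm points to -x (to the robot) between two white plates (|y| up to 33, x -85 to -15, top 163 mm) with dots: white (rest), yellow, yellow, green (third), red (too far). Block 152 mm tall at x 80 to 116.
- lever (a joint): Lever angle, rad: 0 at rest, grows as the crossbar is pressed down. Clicks at 0.2, 0.4, 0.6 (third, green); 0.8 (red) is too far; stop at 0.85. Humps between, at 0.1, 0.3, 0.5, 0.7. A spring returns it to 0 from any notch when let go. Pressing takes about 6 N at rest and 7 to 10 N at the third notch, 1 to 2 N more just before each hump, less just after.
- lever_grip (a point): Middle of the lever's red crossbar (18 mm thick, 80 mm long, along the valve's y), 130 mm from the pivot. At angle q it lies 130*cos(0.35-q) mm to -x of the pivot and 130*sin(0.35-q) mm above it: 165 mm above the table at rest, 88 mm at the third notch. Press from above with closed fingers, or pinch.
- beaker: Bystander: glass beaker, 60 mm across, 85 mm tall, loose, 0.12 kg. Origin: centre of its underside.
- bottle: Bystander: white plastic bottle with a red cap, 60 mm across, 150 mm tall, loose, 0.3 kg. Origin: centre of its underside.
- spanner: Bystander: steel spanner 150 mm long lying flat on the table. Origin: centre of its underside.
- hook_gap (a point): Middle of the hook's opening, 109 mm above the carrier's origin, open to +x: the rail passes in level, between the prong tips (x +16, lowest point z 128) and the jog below (bar from z 82 at x 0 to z 92 at x -16), a 38 mm gap; then lower the carrier 41 mm to seat it. Moves with the carrier.
Things that resemble listed ones, but are neither listed nor needed, are in the scene too. What is meant by the carrier is not purple, and is the smaller of those in its own colour.

How it is judged:
By the outcome, as a careful person would: the job done as asked, in the order asked, and still so for the second after the job is handed in, while the arm keeps its last pose, push and grip.
It also fails if it takes over 61 s, if anything falls off the work surface, if the arm or the gripper's body presses on something with over 40 N, if the wrist force passes 120 N, or if a joint passes its speed limit or range.

## Robot

A 7-joint arm with a two-finger parallel gripper is mounted at the origin on the work surface. World frame = base frame: x ahead of the robot, y to its left, z up, the work surface at z = 0. Lengths are in mm, angles in rad, forces in N, time in s.
With the tool pointing down it reaches from about 400 to 900 mm from the base axis. Payload 5.6 kg.
Tool frame: the origin (TCP) lies midway between the tips of the shut fingers; the grasp point (between the pads) lies 19 mm behind it; x points along the fingers, y is the direction in which the jaws open and shut, and the axes are right-handed (so a half turn about x gives the same grasp; the last joint's range is limited). The gripper opens to 92 mm and grips with 3 to 60 N. Pads are 20 mm wide; open, the fingers measure 128 mm over their backs; the gripper's body (75 mm by 189 mm) begins 69 mm behind the grasp point.
Start: joints at [1.088, 0.468, -0.012, 1.603, 0.006, 1.071, -0.056], TCP at [276.704, -588.17, 214.592] pointing down, gripper open.
Joint ranges: [-2.53, 2.53], [-0.31, 2.02], [-1.57, 1.55], [0.28, 2.44], [-1.29, 4.43], [0.15, 1.84], [-2.92, 2.92]. Speed limits (rad/s): [2.57, 2.57, 3.14, 3.14, 3.14, 3.14, 3.14].

## Interface

Orientations are given as a rotation vector (axis times angle).
In Python, from cell import robot, grip, kin, viewer gives the robot as it stands. Calls block until the motion is done:
- robot.movep(position, orientation): joint-space move of the TCP to a pose.
- robot.servo_line(position, feed=150, rotation=None): straight line of the TCP; rotation=None keeps the orientation; feed is the mean speed in mm/s.
- robot.goto_joints(angles): joint-space move.
- grip(opening, newtons=None): opening from 0.0 (shut) to 1.0 (fully open); newtons is the grip in N (None keeps the last); returns when the fingers have stopped.
- robot.hold(seconds).
- kin.ik(position, orientation): joint angles nearest the present ones, or None.
- robot.observe(): the state.
- viewer.read_camera(name): name is "scene" or "top"; returns the picture (400x640x3 uint8, red, green, blue); there is no depth.
- viewer.camera_info(name): a dict with "camera_matrix" (3x3 intrinsics, pixels), "R" (3x3) and "t" (3): a world point X has camera coordinates R X + t. Camera axes: x right, y down, z forward; pixel columns grow to the right and rows downward; lengths in mm; the calibration is good to about 2 mm. A picture is of the moment at which its call begins. camera_info takes no time and is no camera call.
A pose or a line that the arm cannot do raises robot.IKError and nothing moves.
- robot.job_done(): hands the job in, once; it reports no verdict.
Trained networks look in the newest picture that a camera, given by its name, has taken for a name from the list of things; names that differ only in an ending like _2 or _b are one class to them, and where a whole thing is asked for, a point or a joint stands for the part that bears it (a point fixed in the world has none). Each returns a list of dicts, best first, with "confidence" (0 to 1); they miss things now and then, are a little off and sometimes report something else, mostly with a low value. They report only what shows in the picture. A call takes as long as a camera call. They do not tell look-alikes from the thing itself.
- viewer.silhouettes(name, camera): "mask" (400x640 bool, what is visible of it).
- viewer.pinpoint(name, camera): "at" ([x, y, z] in mm, in the coordinates of the camera as it stood for that picture, good to about 4 mm: a listed point, or the origin of a listed thing).
The state is a dict: "t": time; "joints": joint angles; "joint_velocities": joint speeds; "joint_torque": joint torques, N m; "tcp_pos": TCP position; "tcp_rot": TCP orientation; "contact_force": force on the tool from outside, world axes, zero at the start; "wrist_torque": the same for the moment, N m; "grip_width": opening from 0.0 (shut) to 1.0 (fully open).
Only numpy, scipy, OpenCV 4.12 (cv2) and the standard library are available. Lean on these libraries where they do the work, as an engineer would, in place of code of your own. Each camera call takes 0.05 s, during which the arm holds its last target.

## Working session

There is one attempt and no reset: what is moved stays moved. The work goes in short steps, each a Python script; the robot and the scene stay as the last script left them, time stands still between calls to the robot, and variables do not carry over. Pictures are saved under pics/ and viewed, and the job is handed in when it is done.

```bash
ls; mkdir -p pics
python3 - <<'E'
from cell import robot, grip, kin, viewer
import cv2,numpy as np
for c in ("scene","top"):
    im=viewer.read_camera(c); cv2.imwrite(f"pics/{c}0.png",im[...,::-1])
    i=viewer.camera_info(c); print(c,i)
    R=np.array(i["R"]);t=np.array(i["t"])
    for n in ["carrier","carrier_grip","rack","rail","rail_mid","blue_ring","red_ring","valve","lever_grip","beaker","bottle","spanner"]:
        for d in viewer.pinpoint(n,c): print(n,round(d["confidence"],2),np.round(R.T@(np.array(d["at"])-t),0))
print(robot.observe())
E
```

```text
pics
scene {'camera_matrix': array([[432.38672554,   0.        , 315.44283952],
       [  0.        , 432.38672554, 200.64286958],
       [  0.        ,   0.        ,   1.        ]]), 'R': array([[ 0.71846473,  0.69519021, -0.02278184],
       [ 0.45066206, -0.49019889, -0.74606217],
       [-0.52982274,  0.52575244, -0.66548646]]), 't': array([-361.44348066,  -73.78162872, 1344.22180983])}
carrier 0.72 [329. 110.  -2.]
carrier 0.67 [463.  92.   5.]
carrier 0.66 [290. 231.   2.]
carrier_grip 0.94 [287. 233. 267.]
carrier_grip 0.88 [459.  93. 196.]
rack 0.67 [461.  92.   2.]
rail_mid 0.87 [608. 157. 185.]
blue_ring 0.6 [605.  57. 188.]
blue_ring 0.24 [461.  90. 157.]
red_ring 0.59 [610. 237. 183.]
red_ring 0.35 [608. 153. 185.]
valve 0.58 [ 636. -285.    2.]
lever_grip 0.82 [ 511. -270.  164.]
lever_grip 0.39 [461.  88. 115.]
lever_grip 0.31 [611. 236. 187.]
beaker 0.67 [ 452. -110.   -2.]
beaker 0.33 [604.  53. 187.]
spanner 0.73 [ 324. -275.    1.]
spanner 0.53 [ 511. -267.  168.]
top {'camera_matrix': array([[471.885919  ,   0.        , 322.51128938],
       [  0.        , 471.8859
[... 874 characters left out ...]
. 186.]
{'t': 1.3, 'joints': array([ 1.08799834,  0.46751744, -0.01159537,  1.60272567,  0.00601964,
        1.07141643, -0.05629876]), 'joint_velocities': array([-0.00051655, -0.00179136,  0.00271549,  0.00023808, -0.00061833,
       -0.00103348, -0.00039425]), 'joint_torque': array([-4.71852090e-04, -5.20416713e+01, -1.30214149e-02, -2.44050121e+01,
       -5.68475132e-02,  1.14087053e-02,  1.64748889e-05]), 'tcp_pos': array([ 276.68783278, -588.15456026,  214.57039262]), 'tcp_rot': array([ 1.97786407,  0.44204201, -1.97799664]), 'contact_force': array([-0.03027102,  0.53332124, -0.6779705 ]), 'wrist_torque': array([-0.01051374,  0.00600098,  0.0396515 ]), 'grip_width': 1.0020642799747927}
```

View pics/scene0.png

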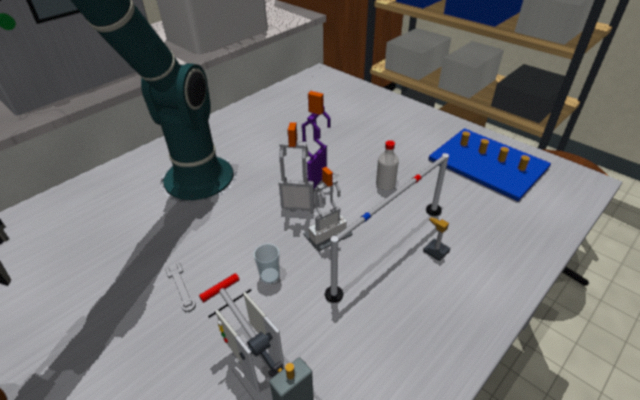

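View pics/top0.png

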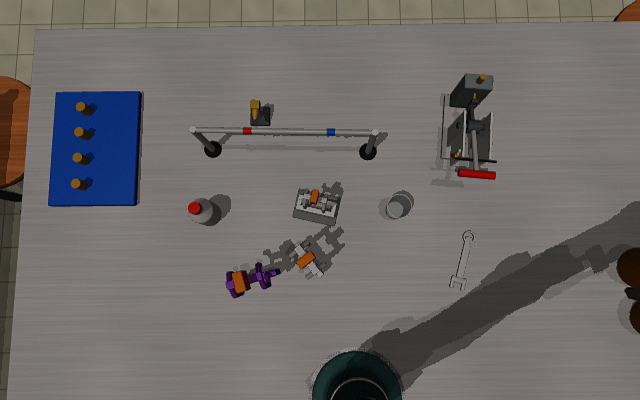

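Run:
```python
import cv2,numpy as np
a=cv2.imread("pics/scene0.png")[150:260,270:390]; b=cv2.imread("pics/top0.png")[170:235,270:350]
a=cv2.resize(a,None,fx=4,fy=4,interpolation=cv2.INTER_CUBIC)
b=cv2.resize(b,None,fx=4.0,fy=4.0,interpolation=cv2.INTER_CUBIC)
o=np.zeros((440,800,3),np.uint8);o[:,:480]=a;o[:260,480:]=b
cv2.imwrite("pics/crop1.png",o)
c=cv2.imread("pics/top0.png")[60:200,180:510]
cv2.imwrite("pics/crop2.png",cv2.resize(c,None,fx=2.4,fy=2.4,interpolation=cv2.INTER_CUBIC))
```

```text
(no output)
```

View pics/crop1.png

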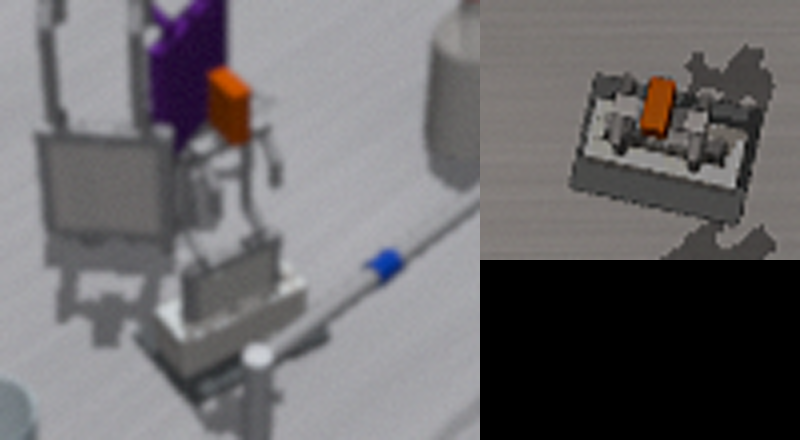

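View pics/crop2.png

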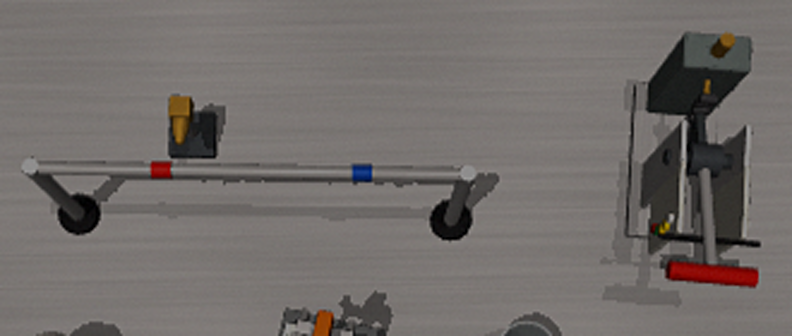

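Candidates for the carrier: purple one (top 238,283 / scene 316,102), the larger grey one (top 306,259 / scene 292,133), the smaller grey one in the rack (top 314,197 / scene 328,177). The rack one is right; its rack is yawed about -15°. I'll refine its pose, the rings and the lever using an overlay.

```bash
cat > h.py <<'E'
from cell import robot, grip, kin, viewer
import cv2,numpy as np
from scipy.spatial.transform import Rotation as Ro
I={c:viewer.camera_info(c) for c in ("scene","top")}
def proj(c,P):
    i=I[c];P=np.atleast_2d(P)@np.array(i["R"]).T+i["t"];q=P@np.array(i["camera_matrix"]).T
    return q[:,:2]/q[:,2:]
def ray(c,uv,z):
    i=I[c];R=np.array(i["R"]);C=-R.T@i["t"];d=R.T@np.linalg.inv(i["camera_matrix"])@[uv[0],uv[1],1]
    return C+d*(z-C[2])/d[2]
def tri(ps):
    A=[];b=[]
    for c,uv in ps.items():
        i=I[c];R=np.array(i["R"]);C=-R.T@i["t"];d=R.T@np.linalg.inv(i["camera_matrix"])@[uv[0],uv[1],1];d/=np.linalg.norm(d)
        M=np.eye(3)-np.outer(d,d);A.append(M);b.append(M@C)
    return np.linalg.lstsq(np.vstack(A),np.hstack(b),rcond=None)[0]
def T(pos,yaw,pts):
    return np.array(pts,float)@Ro.from_rotvec([0,0,yaw]).as_matrix().T+pos
# carrier skeleton
CAR=[[(0,-36,0),(0,36,0),(0,36,75),(0,-36,75),(0,-36,0)]]
for s in (-22,22): CAR.append([(0,s,75),(0,s,82),(-16,s,92),(-16,s,149),(0,s,164),(16,s,149),(16,s,128)])
CAR+= [[(0,-26,167),(0,26,167)],[(-14,-7,210),(14,-7,210),(14,7,210),(-14,7,210),(-14,-7,210)],[(-14,-7,170),(14,-7,170),(14,7,170),(-14,7,170),(-14,-7,170)]]
def blob(im,kind,center,r=30):
    hsv=cv2.cvtColor(im,cv2.COLOR_RGB2HSV);h,s,v=cv2.split(hsv)
    m={"red":((h<6)|(h>174))&(s>150)&(v>80),"blue":(h>105)&(h<130)&(s>150)&(v>80),"orange":(h>5)&(h<16)&(s>150)&(v>80)}[kind]
    w=np.zeros_like(m);x,y=map(int,center);w[max(0,y-r):y+r,max(0,x-r):x+r]=1
    m=m&w;ys,xs=np.nonzero(m);return np.array([xs.mean(),ys.mean()]),m
def overlay(im,c,segs,k=4,box=None,fn=None,cols=None):
    x0,y0,x1,y1=box;o=cv2.resize(im[y0:y1,x0:x1,::-1],None,fx=k,fy=k,interpolation=cv2.INTER_CUBIC)
    for j,s in enumerate(segs):
        q=((proj(c,s)-[x0,y0]+.5)*k).astype(int)
        cv2.polylines(o,[q.reshape(-1,1,2)],False,(0,255,0) if j%2 else (255,255,0),1)
    cv2.imwrite(fn,o)
E
python3 - <<'E'
from h import *
ims={c:cv2.imread(f"pics/{c}0.png")[...,::-1].copy() for c in I}
for n,k,P in [("block","orange",(460,93,196)),("blue","blue",(605,56,185)),("red","red",(611,239,185)),("bar","red",(511,-269,165))]:
    ps={}
    for c in I:
        u,m=blob(ims[c],k,proj(c,P)[0],28 if n=="bar" else 14);ps[c]=u
        print(n,c,u,m.sum(),"z-plane",ray(c,u,P[2]).round(1))
        if n in("bar",): 
            ys,xs=np.nonzero(m);l=cv2.fitLine(np.c_[xs,ys].astype(np.float32),cv2.DIST_L2,0,.01,.01).ravel()
            a=ray(c,l[2:]-20*l[:2],165);b=ray(c,l[2:]+20*l[:2],165);print("dir",(b-a)/np.linalg.norm(b-a))
    print("  tri",tri(ps).round(1))
E
```

```text
block scene [327.53846154 175.84615385] 117 z-plane [459.3  92.7 196. ]
block top [313.97560976 195.51219512] 82 z-plane [463.9  93.1 196. ]
  tri [462.4  91.8 198.5]
blue scene [366.25806452 215.61290323] 31 z-plane [604.9  58.3 185. ]
blue top [330.42553191 131.44680851] 47 z-plane [607.5  56.1 185. ]
  tri [606.7  56.  187.7]
red scene [417.57692308 177.07692308] 26 z-plane [610.6 243.3 185. ]
red top [246.44897959 130.42857143] 49 z-plane [612.1 241.3 185. ]
  tri [611.7 241.1 186.9]
bar scene [218.6910828  286.91401274] 314 z-plane [ 510.6 -267.4  165. ]
dir [0.10581093 0.99438627 0.        ]
bar top [476.84790875 173.63498099] 263 z-plane [ 513.1 -266.8  165. ]
dir [-0.13103329 -0.99137797  0.        ]
  tri [ 512.3 -267.1  166.4]
```

Run:
```python
from h import *
ims={c:cv2.imread(f"pics/{c}0.png")[...,::-1].copy() for c in I}
for yaw in (-.25,):
    p=np.array([461.,92.5,6.])
    segs=[T(p,yaw,s) for s in CAR]+[T([p[0],p[1],0],yaw,[(-37.5,-55,0),(37.5,-55,0),(37.5,55,0),(-37.5,55,0),(-37.5,-55,0)])]
    overlay(ims["top"],"top",segs,9,(280,172,350,232),"pics/ovt1.png")
    overlay(ims["scene"],"scene",segs,6,(280,155,370,255),"pics/ovs1.png")
for u in [(30,167),(468,174)]: print(ray("top",(180+u[0]/2.4-.3,60+u[1]/2.4-.3),191))
```

```text
[614.49837259 359.5917489  191.        ]
[602.92559135 -40.6540587  191.        ]
```

View pics/ovt1.png

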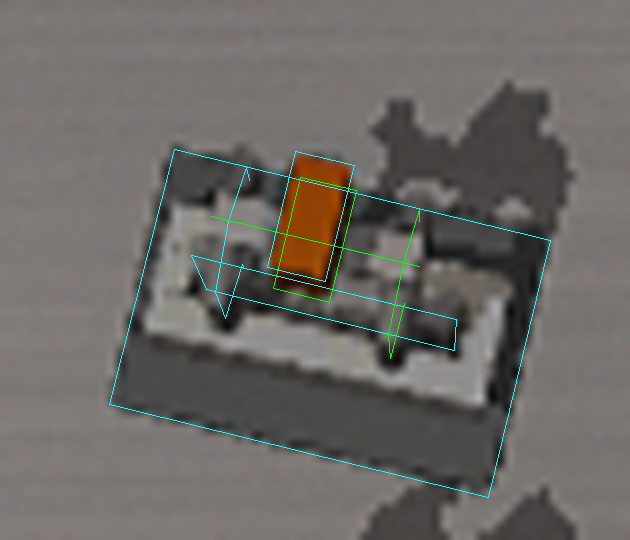

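View pics/ovs1.png

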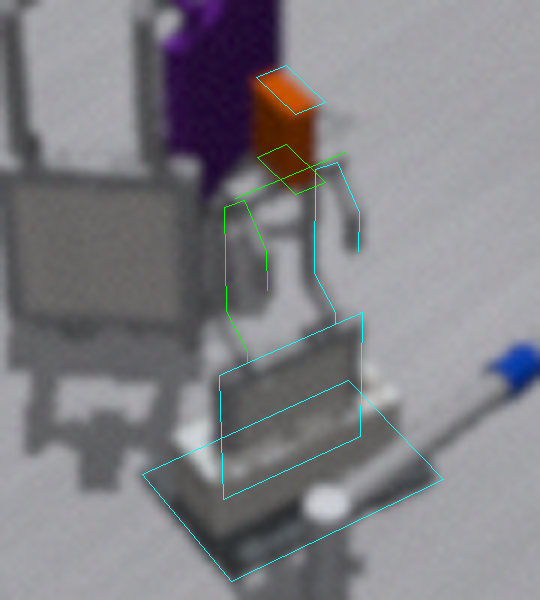

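Overlay agrees: hook is open to +x, carrier at (460.5, 92), yaw -0.25; the rail axis runs through (608.7,159.5), yaw -0.029, post spacing 400 ✓. Now I'll grasp.

```bash
cat >> h.py <<'E'
def down(yaw,flip=False):
    y=np.array([-np.sin(yaw),np.cos(yaw),0])*(-1 if flip else 1);x=np.array([0,0,-1.])
    return Ro.from_matrix(np.c_[x,y,np.cross(x,y)]).as_rotvec()
def st(m=""):
    o=robot.observe();print(m,"t",round(o["t"],2),"p",o["tcp_pos"].round(1),"F",o["contact_force"].round(2),"g",round(o["grip_width"],3))
    return o
E
python3 - <<'E'
from h import *
o=robot.observe();print(Ro.from_rotvec(o["tcp_rot"]).as_matrix().round(2))
for f in (0,1):
    for y,p in ((-.25,(460.5,92,181)),(-.25,(460.5,92,330)),(-.029,(550,57,250)),(-.029,(605.7,57,210)),(-.029,(611,241.5,210)),(-.118,(510,-267,300)),(-.118,(508,-267,97))):
        q=kin.ik(p,down(y,f));print(f,p,None if q is None else np.round(q,2))
E
```

```text
[[-0.    0.43 -0.9 ]
 [ 0.   -0.9  -0.43]
 [-1.   -0.    0.  ]]
0 (460.5, 92, 181) [ 0.55  0.37 -0.97  2.02  0.38  0.94  0.71]
0 (460.5, 92, 330) [ 0.62  0.15 -0.97  1.83  0.13  1.22  0.94]
0 (550, 57, 250) [ 0.5   0.4  -0.85  1.76  0.33  1.12  1.09]
0 (605.7, 57, 210) [ 0.41  0.53 -0.76  1.68  0.4   1.1   1.07]
0 (611, 241.5, 210) [ 0.17  0.67 -0.91  1.55  0.55  1.2   0.7 ]
0 (510, -267, 300) [ 0.93  0.34 -0.64  1.66  0.22  1.21  1.69]
0 (508, -267, 97) [ 0.88  0.57 -0.59  1.85  0.42  0.84  1.53]
1 (460.5, 92, 181) [ 0.25  0.27 -0.59  2.03  0.19  0.89 -2.27]
1 (460.5, 92, 330) [ 0.37  0.1  -0.68  1.84  0.07  1.22 -2.15]
1 (550, 57, 250) [ 0.22  0.31 -0.47  1.78  0.16  1.08 -1.9 ]
1 (605.7, 57, 210) [ 0.13  0.44 -0.37  1.69  0.18  1.04 -1.9 ]
1 (611, 241.5, 210) [ 0.02  0.58 -0.65  1.56  0.38  1.13 -2.31]
1 (510, -267, 300) [ 0.49  0.27 -0.08  1.69  0.02  1.19 -1.28]
1 (508, -267, 97) [ 0.45  0.49 -0.03  1.88  0.02  0.77 -1.28]
```

Run:
```python
from h import *
R=down(-.25)
robot.servo_line([277,-588,360],feed=250)
st("up")
robot.movep([460.5,92,340],R); st("above")
robot.servo_line([460.5,92,225],feed=150); 
im=viewer.read_camera("scene");cv2.imwrite("pics/s2.png",im[...,::-1]);im=viewer.read_camera("top");cv2.imwrite("pics/t2.png",im[...,::-1])
st("pre")
```

```text
up t 2.03 p [ 276.7 -587.4  358.5] F [ 0.41 -0.15 -1.04] g 0.997
above t 4.53 p [460.9  91.  339.9] F [-0.27 -0.66  0.13] g 1.002
pre t 5.55 p [461.2  92.2 226. ] F [-0.01 -0.53  0.85] g 1.0
```

View pics/s2.png

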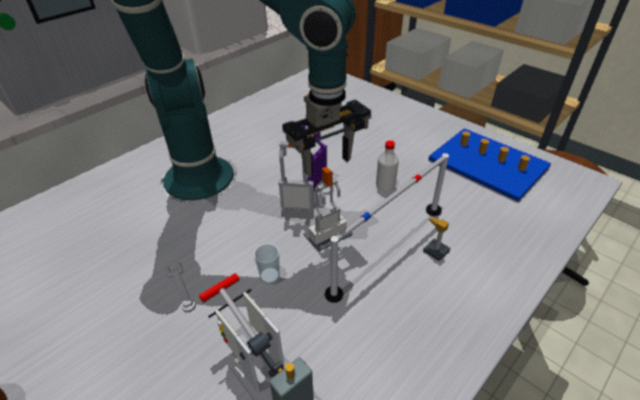

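The fingers (scene 308 and 347) straddle the block (328,176). Next: go down, grip, lift straight up.

```bash
python3 - <<'E'
from h import *
robot.servo_line([460.5,92,181.5],feed=100); st("down")
grip(0.0,35); st("gripped")
robot.hold(0.2); st()
robot.servo_line([460.5,92,181.5+70],feed=100);robot.hold(.1); st("lifted")
for c in I:
    im=viewer.read_camera(c);cv2.imwrite(f"pics/{c}3.png",im[...,::-1])
    segs=[T([460.5,92,76],-.25,s) for s in CAR]
    x,y=proj(c,(460,92,170))[0].astype(int)
    overlay(im,c,segs,6,(x-50,y-45,x+50,y+55),f"pics/{c}3o.png")
E
python3 -c "
import cv2,numpy as np
cv2.imwrite('pics/both3.png',cv2.resize(np.hstack([cv2.imread(f'pics/{c}3o.png') for c in ('scene','top')]),(800,400)))"
```

```text
down t 6.13 p [460.7  92.3 181.7] F [0.6  0.16 0.41] g 0.998
gripped t 7.29 p [460.5  92.  181.5] F [ 0.03 -0.49 -0.46] g 0.152
 t 7.49 p [460.5  92.  181.5] F [ 0.35  0.02 -0.28] g 0.152
lifted t 8.44 p [460.   91.8 250.7] F [-0.49  1.05 -2.17] g 0.151
```

View pics/both3.png

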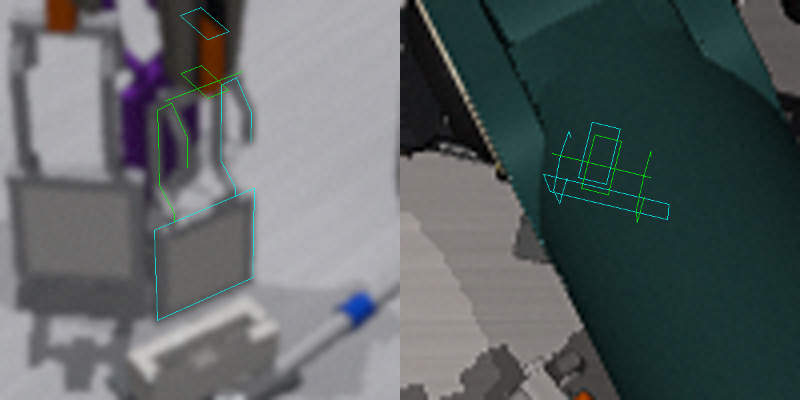

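Run:
```python
from h import *
R=down(-.029)
robot.servo_line([548,58.7,253],feed=120,rotation=R);robot.hold(.2); st("front")
im=viewer.read_camera("scene")
segs=[T([548,58.7,77.5],-.029,s) for s in CAR]+[np.array([(603,-40,185),(614.5,359,185)])]
overlay(im,"scene",segs,5,(310,150,430,270),"pics/s4.png")
```

```text
front t 9.68 p [547.6  58.9 253.2] F [ 0.1   0.84 -2.61] g 0.151
```

View pics/s4.png

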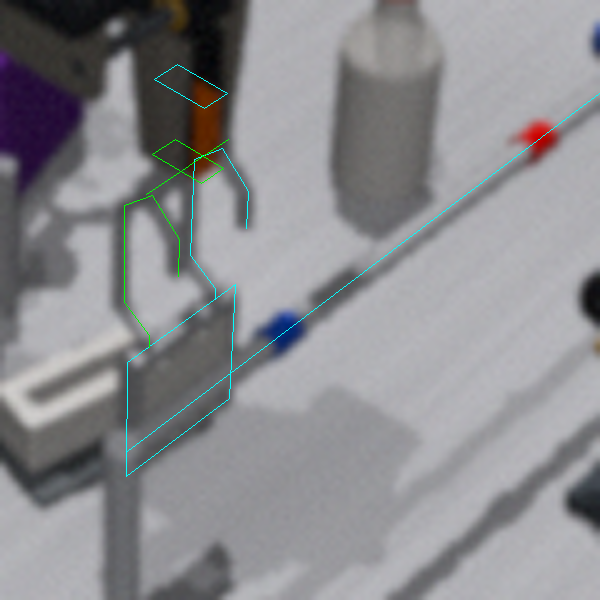

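Run:
```python
from h import *
robot.servo_line([606,57,253],feed=80); o=st("in")
f0=o["contact_force"][2]
robot.servo_line([606,57,218],feed=70); robot.hold(.1);st("low")
for z in (215,213,212,211,210,209):
    robot.servo_line([606,57,z],feed=40); robot.hold(.1);o=st(z)
    if o["contact_force"][2]>1.5: break
im=viewer.read_camera("scene");cv2.imwrite("pics/s5.png",cv2.resize(im[150:270,310:430,::-1],None,fx=5,fy=5,interpolation=cv2.INTER_CUBIC))
```

```text
in t 10.6 p [605.6  57.2 252.9] F [-0.21 -0.36 -2.21] g 0.151
low t 11.35 p [606.3  57.2 218.5] F [ 0.64  0.1  -1.73] g 0.15
215 t 11.7 p [606.   57.  215.1] F [-0.3   1.08 -2.06] g 0.151
213 t 12.05 p [606.  57. 213.] F [-0.78 -0.68 -2.53] g 0.149
212 t 12.4 p [606.  57. 212.] F [ 0.2  -0.07 -3.03] g 0.149
211 t 12.75 p [606.  57. 211.] F [ 0.11 -0.07 -2.29] g 0.15
210 t 13.1 p [606.   57.1 210.1] F [-0.79  0.25 -0.63] g 0.151
209 t 13.45 p [606.2  57.1 209.9] F [-1.64 -0.66  6.03] g 0.15
```

View pics/s5.png

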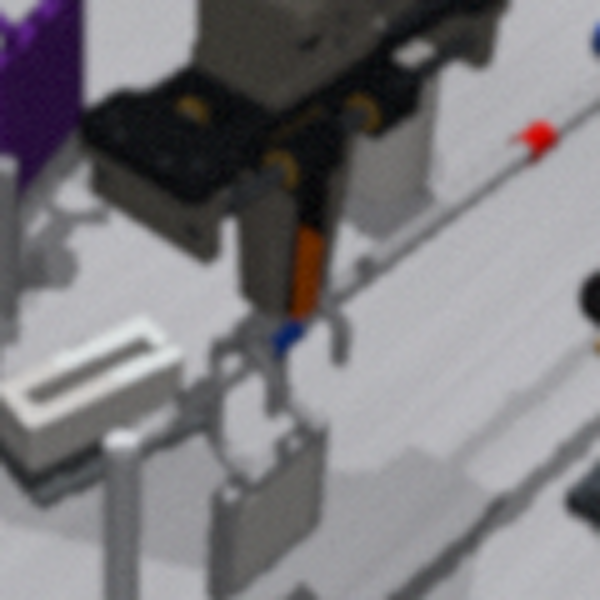

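Seated: the blue ring (scene ≈367,217) lies between the prongs, and the rail is carrying the carrier. Next I'll slide with light downforce.

Run:
```python
from h import *
x=605.8
robot.servo_line([x,57,209.7],feed=30); robot.hold(.1); o=st("start")
z=209.7
for y in (80,110,140,170,200,225,238):
    x+=0.029*(y-robot.observe()["tcp_pos"][1])
    robot.servo_line([x,y,z],feed=70); robot.hold(.1); o=st(f"{x:.1f},{y},{z}")
    f=o["contact_force"]
    if abs(f[0])>4: x+=np.sign(f[0])*.4
    if f[2]>5: z+=.3
    if f[2]<-.8: z-=.3
    if np.abs(f).max()>20: break
im=viewer.read_camera("scene");cv2.imwrite("pics/s6.png",cv2.resize(im[130:250,350:490,::-1],None,fx=5,fy=5,interpolation=cv2.INTER_CUBIC))
```

```text
start t 13.85 p [606.1  57.1 209.9] F [-0.69  0.68  2.83] g 0.15
606.5,80,209.7 t 14.43 p [606.6  79.  209.8] F [-0.6  -4.17  4.87] g 0.15
607.4,110,209.7 t 15.1 p [607.5 109.3 209.8] F [-1.04 -4.54  4.85] g 0.146
608.3,140,209.7 t 15.78 p [608.4 139.2 209.8] F [-0.67 -4.26  4.76] g 0.15
609.1,170,209.7 t 16.45 p [609.3 168.9 209.8] F [-1.3  -4.38  5.8 ] g 0.151
610.0,200,210.0 t 17.12 p [610.1 200.  209.9] F [-0.15 -1.63  3.07] g 0.153
610.8,225,210.0 t 17.73 p [610.8 225.7 209.9] F [ 1.   -0.16  1.35] g 0.15
611.1,238,210.0 t 18.17 p [611.2 237.9 209.9] F [ 0.42 -2.75  2.23] g 0.152
```

View pics/s6.png

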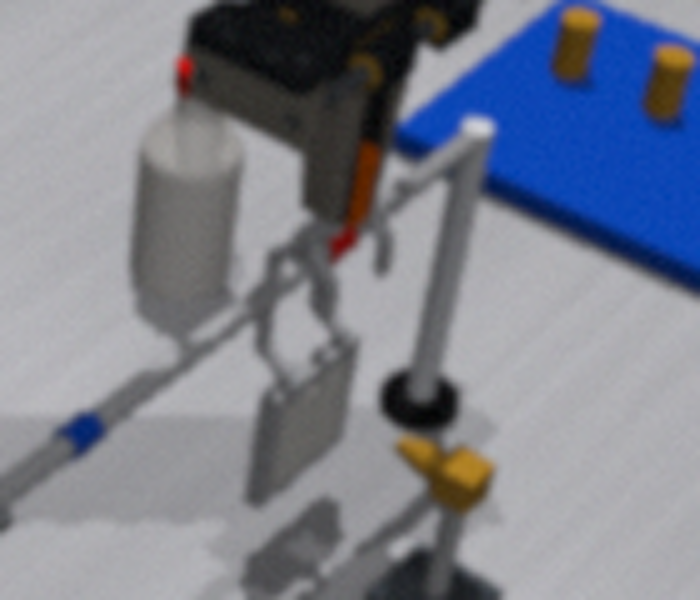

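Run:
```python
from h import *
im=viewer.read_camera("scene")
p=np.array([611,238,34.7])
segs=[T(p,-.029,s) for s in CAR]
overlay(im,"scene",segs,7,(385,155,470,235),"pics/s7.png")
im0=cv2.imread("pics/scene0.png")[...,::-1].copy()
u,m=blob(im0,"red",(417.6,177),14)
print(u, ray("scene",u,185), proj("scene",(611,238,185)),proj("scene",(611,242,185)))
```

```text
[417.57692308 177.07692308] [610.64564845 243.33790186 185.        ] [[416.41445631 178.18193118]] [[417.3806901  177.40057949]]
```

View pics/s7.png

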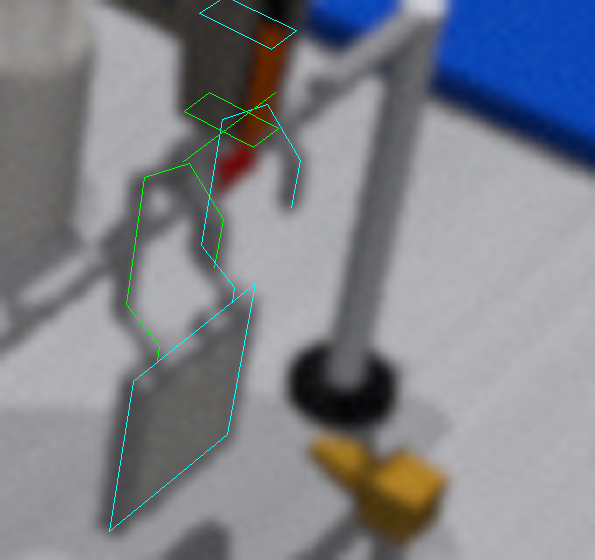

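Run:
```python
from h import *
for c in I:
    im=viewer.read_camera(c)
    cv2.imwrite(f"pics/{c}8.png",im[...,::-1])
    i=I[c];R=np.array(i["R"])
    for n in ("carrier_seat","carrier","red_ring","carrier_grip"):
        for d in viewer.pinpoint(n,c): print(c,n,round(d["confidence"],2),(R.T@(np.array(d["at"])-i["t"])).round(1))
    if c=="scene":
      for y in (238,234):
        B=[[(5,-36,0),(5,36,0),(5,36,75),(5,-36,75),(5,-36,0)],[(5,-36,0),(-5,-36,0),(-5,-36,75),(5,-36,75)],[(14,-7,170),(14,7,170),(14,7,210),(14,-7,210),(14,-7,170)]]
        segs=[T((611,y,34.7),-.029,s) for s in B]
        overlay(im,"scene",segs,9,(393,155,458,235),f"pics/s8_{y}.png")
a=[cv2.imread(f"pics/s8_{y}.png") for y in (238,234)]
o=np.hstack(a);cv2.imwrite("pics/s8.png",cv2.resize(o,None,fx=.68,fy=.68,interpolation=cv2.INTER_AREA))
```

```text
scene carrier_seat 0.93 [287.1 231.6 213.9]
scene carrier_seat 0.67 [612.5 235.5 185.8]
scene carrier_seat 0.66 [332.4 105.8 193.3]
scene carrier 0.97 [610.2 238.5  32.3]
scene carrier 0.95 [328.2 107.9  -3. ]
scene carrier 0.91 [2.899e+02 2.291e+02 2.000e-01]
scene carrier 0.25 [613.7 233.3 143.2]
scene red_ring 0.67 [609.2 233.5 183.8]
scene carrier_grip 0.87 [287.1 230.3 265.9]
scene carrier_grip 0.8 [610.9 236.7 223.8]
scene carrier_grip 0.78 [330.3 108.6 251.1]
top carrier_seat 0.85 [286.2 234.1 216.4]
top carrier_seat 0.61 [326.  108.7 196.9]
top carrier_seat 0.42 [614.1 239.1 181.3]
top carrier 0.79 [326.5 107.4   3.2]
top carrier 0.56 [289.4 231.3   2.1]
top carrier 0.55 [614.8 238.7  37.8]
top carrier_grip 0.69 [290.8 234.1 266.5]
top carrier_grip 0.64 [333.2 107.9 247.7]
top carrier_grip 0.57 [610.1 237.1 226.6]
```

View pics/s8.png

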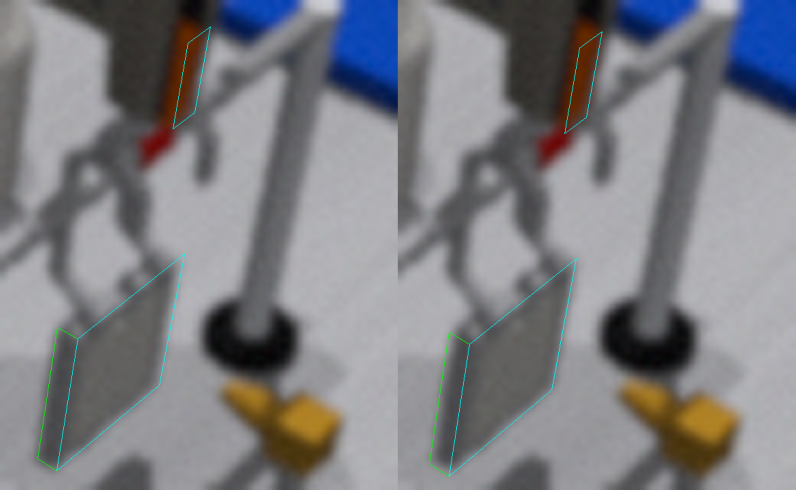

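View pics/top8.png

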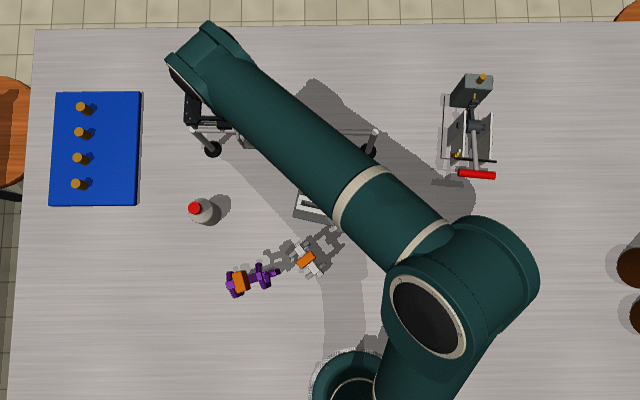

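Ring bias correction (the visible surface is offset toward the camera by the rail's radius) puts the red ring at y≈239.6 (scene) and 240.3 (top). The carrier reads y≈238 in the same scene frame, so I'll slide to 240, release, rise and check.

Run:
```python
from h import *
robot.servo_line([611.2,240.3,210.0],feed=20); robot.hold(.2); o=st()
grip(0.5,20); st("rel")
robot.servo_line([611.2,240.3,300],feed=100); st("up")
robot.movep([520,0,340],down(-.118));st("away")
for c in I:
    im=viewer.read_camera(c);cv2.imwrite(f"pics/{c}9.png",im[...,::-1])
    i=I[c];R=np.array(i["R"])
    for n in ("carrier_seat","carrier","red_ring","carrier_grip"):
        for d in viewer.pinpoint(n,c):
            p=(R.T@(np.array(d["at"])-i["t"])).round(1)
            if p[0]>550: print(c,n,round(d["confidence"],2),p)
    segs=[T((611,240,34.7),-.029,s) for s in CAR]
    x,y=proj(c,(611,240,150))[0].astype(int)
    overlay(im,c,segs,6,(x-33,y-40,x+33,y+50),f"pics/{c}9o.png")
st()
o=np.hstack([cv2.imread(f"pics/{c}9o.png") for c in I]);cv2.imwrite("pics/both9.png",o)
```

```text
t 19.23 p [611.2 240.  209.9] F [ 0.13 -4.24  2.86] g 0.149
rel t 19.87 p [611.1 240.4 210. ] F [ 0.37 -0.07 -0.33] g 0.497
up t 20.92 p [610.9 240.  299.2] F [ 0.27  0.2  -0.41] g 0.498
away t 21.93 p [520.3   1.  340. ] F [-0.58  0.6   0.07] g 0.496
scene carrier_seat 0.94 [609.9 239.6 185.3]
scene carrier 0.72 [615.1 238.2  33.3]
scene red_ring 0.63 [608.9 237.9 184.3]
scene carrier_grip 0.8 [611.  242.3 224.1]
top carrier_seat 0.78 [609.  240.1 183.3]
top carrier_seat 0.27 [615.  241.4 140.5]
top carrier 0.82 [613.4 240.9  39.1]
top red_ring 0.81 [610.3 240.  189. ]
top carrier_grip 0.84 [612.7 239.5 228.1]
 t 22.43 p [5.201e+02 3.000e-01 3.399e+02] F [-0.45 -0.9  -0.02] g 0.497
```

View pics/both9.png

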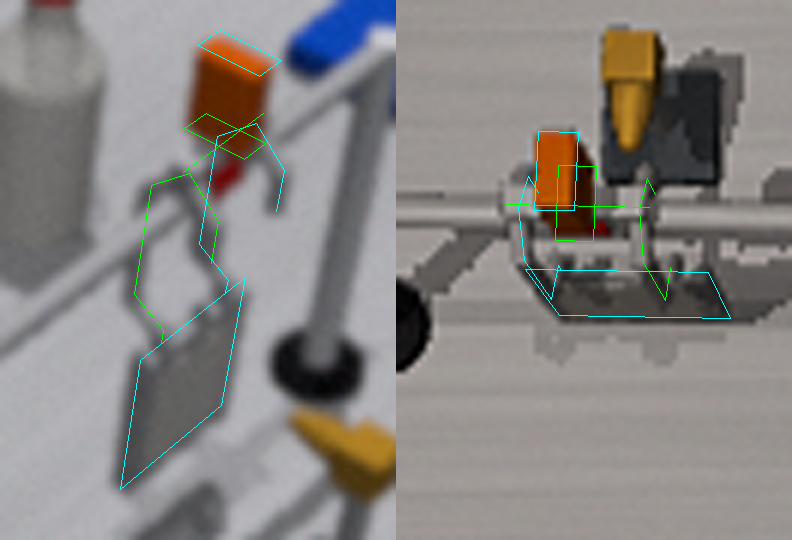

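View pics/scene9.png

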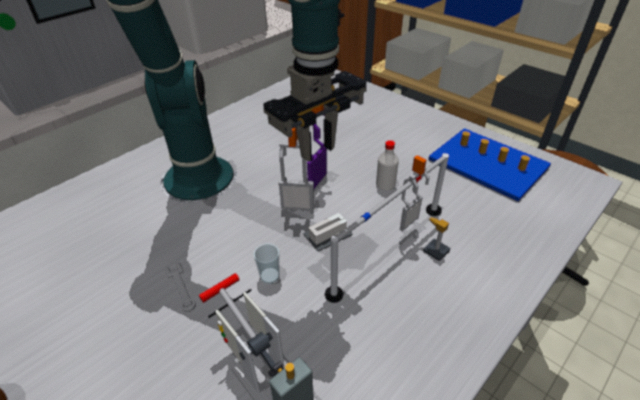

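The carrier hangs on the red ring: the top overlay at y=240 coincides, and the scene overlay is within about 1 px. Now the lever.

Run:
```python
from h import *
robot.movep([512,-267.5,240],down(-.118)); grip(0.0,40); st("above")
robot.servo_line([512,-267.5,180],feed=120); robot.hold(.1); st("near")
for c in I:
    im=viewer.read_camera(c);cv2.imwrite(f"pics/{c}10.png",im[...,::-1])
a=cv2.imread("pics/scene10.png")[180:380,130:350]; b=cv2.imread("pics/scene10.png")[130:260,360:480]
o=np.zeros((600,800,3),np.uint8);x=cv2.resize(a,(550,500));o[:500,:550]=x;y=cv2.resize(b,(240,260));o[:260,555:795]=y
cv2.imwrite("pics/c10.png",o)
```

```text
above t 24.31 p [ 512.  -267.6  240. ] F [-0.51  0.98 -0.47] g 0.004
near t 25.06 p [ 512.7 -267.6  181. ] F [-0.69  0.34  1.21] g 0.006
```

View pics/c10.png

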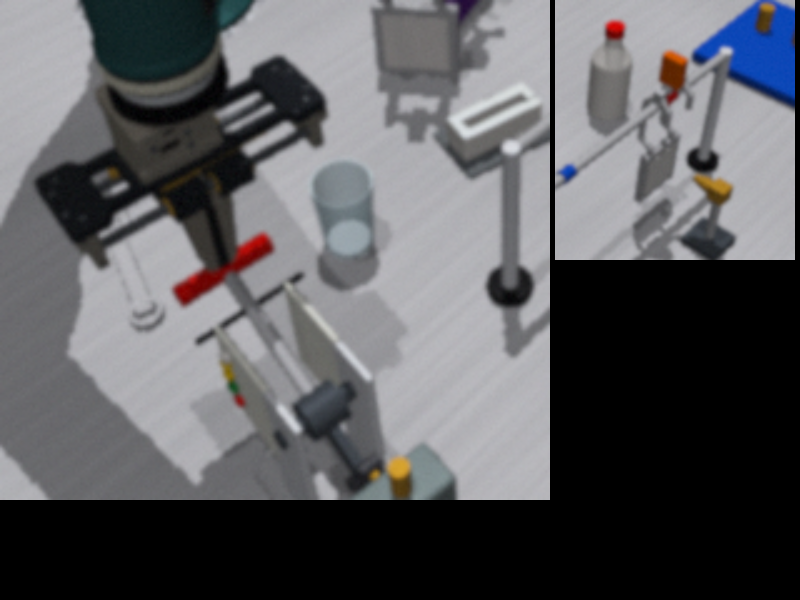

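View pics/top10.png

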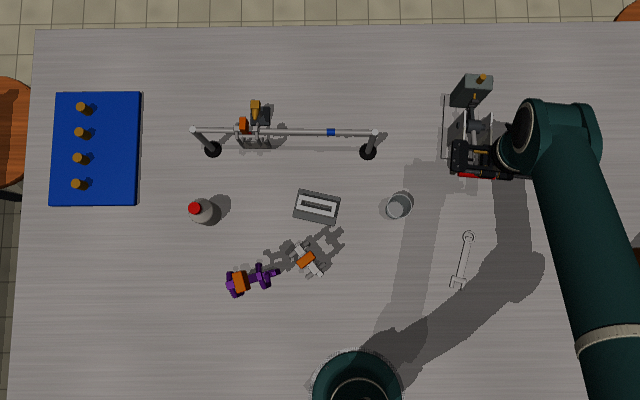

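The closed fingers stand over the middle of the crossbar (scene ≈218,287) and the carrier hangs still. Pressing now.

Run:
```python
from h import *
for z in (172,155,140,127,115,108,103,100,98,97):
    q=.35-np.arcsin(np.clip((z-9-120)/130,-1,1)); x=512-.6*(130*np.cos(.35-q)-122)
    robot.servo_line([x,-267.5,z],feed=50); robot.hold(.05); st(f"{z} q={q:.2f}")
robot.hold(.3)
o=st("hold")
for c in I:
    im=viewer.read_camera(c);cv2.imwrite(f"pics/{c}11.png",im[...,::-1])
a=cv2.imread("pics/scene11.png"); o=np.zeros((600,800,3),np.uint8)
o[:,:]=0;o[:500,:550]=cv2.resize(a[200:400,130:350],(550,500));o[:260,555:795]=cv2.resize(a[130:260,360:480],(240,260));cv2.imwrite("pics/c11.png",o)
cv2.imwrite("pics/d11.png",cv2.resize(a[300:375,195:275],None,fx=7,fy=7,interpolation=cv2.INTER_CUBIC))
```

```text
172 q=0.01 t 25.52 p [ 512.2 -267.8  172.7] F [ 0.47 -0.39  5.69] g 0.006
155 q=0.15 t 26.06 p [ 507.8 -267.5  155.1] F [-4.82  1.7   7.93] g 0.006
140 q=0.27 t 26.56 p [ 506.2 -267.5  140.2] F [-6.43  1.12  9.47] g 0.006
127 q=0.37 t 27.02 p [ 506.  -267.6  127. ] F [-5.59  0.11  5.38] g 0.01
115 q=0.46 t 27.46 p [ 506.8 -267.8  115.5] F [-5.4   0.52  7.84] g 0.007
108 q=0.51 t 27.8 p [ 507.4 -267.9  108.5] F [-5.65  0.12  9.37] g 0.003
103 q=0.55 t 28.1 p [ 508.2 -267.9  103.4] F [-4.53  0.07  8.7 ] g 0.002
100 q=0.57 t 28.4 p [ 508.6 -268.   100.5] F [-4.31  0.15  8.21] g 0.003
98 q=0.59 t 28.7 p [ 509.  -268.    98.4] F [-4.63 -0.06  6.68] g 0.008
97 q=0.60 t 29.0 p [ 509.2 -268.    97.6] F [-4.65  0.72  7.37] g 0.005
hold t 29.3 p [ 509.1 -268.    97.6] F [-5.17 -0.84  7.99] g -0.001
```

View pics/c11.png

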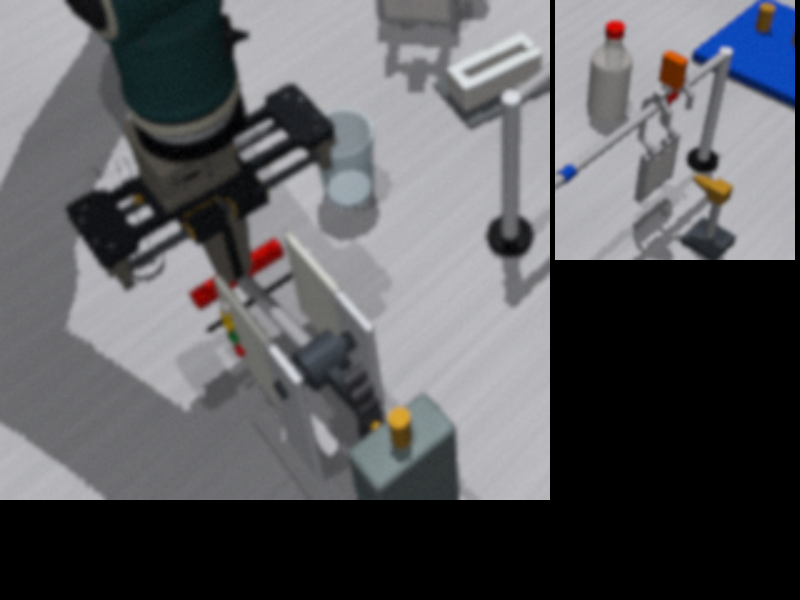

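View pics/d11.png

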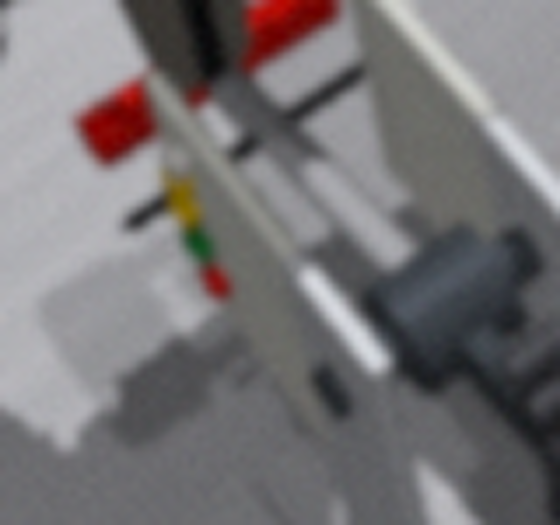

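Run:
```python
from h import *
im=cv2.imread("pics/scene11.png")[...,::-1].copy(); im0=cv2.imread("pics/scene10.png")[...,::-1].copy()
piv=np.array([513,-267.5,0])+T([0,0,0],-.118,[(122.1,0,0)])[0]; print(piv)
def bar(q): 
    x=-130*np.cos(.35-q);z=120+130*np.sin(.35-q)
    return [T([piv[0],piv[1],0],-.118,[(x,-40,z+d),(x,40,z+d)]) for d in (9,-9)]
overlay(im0,"scene",bar(0),5,(185,260,265,320),"pics/a.png")
for k,q in enumerate((.4,.5,.6)): overlay(im,"scene",bar(q),5,(185,270,265,330),f"pics/a{k}.png")
o=np.vstack([np.hstack([cv2.imread("pics/a.png"),cv2.imread("pics/a0.png")]),np.hstack([cv2.imread("pics/a1.png"),cv2.imread("pics/a2.png")])]);cv2.imwrite("pics/bar11.png",o)
```

```text
[ 634.2509257  -281.87438757    0.        ]
```

View pics/bar11.png

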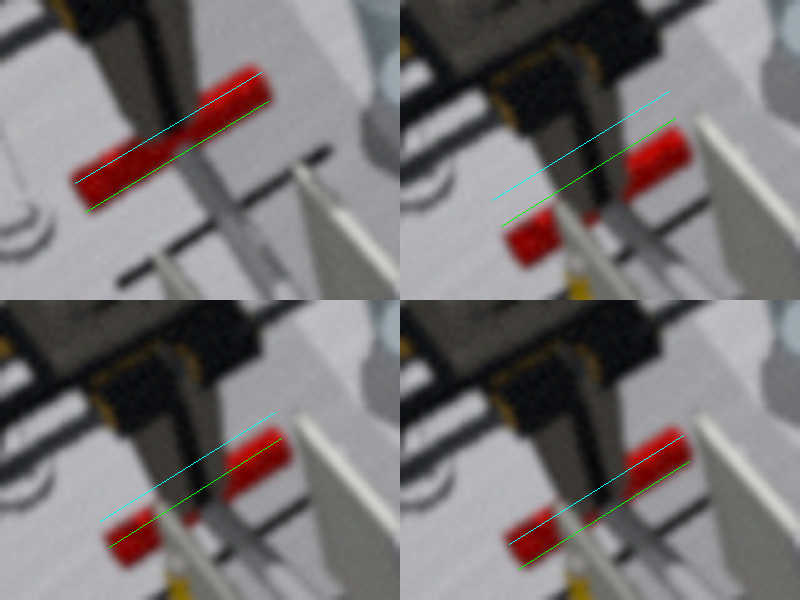

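The overlay at q=0.6 fits the pressed crossbar with the same offset as the rest overlay, while 0.5 and 0.4 do not. I'll settle it by 0.8 mm, do a final check and hand in.

Run:
```python
from h import *
robot.servo_line([509.1,-267.5,96.2],feed=20); robot.hold(.5); st("final")
a=viewer.read_camera("scene").astype(int);b=cv2.imread("pics/scene11.png")[...,::-1].astype(int)
d=np.abs(a-b)[140:250,385:460].mean();print("carrier region diff",d)
for c in I:
    i=I[c]; viewer.read_camera(c)
    for n in ("carrier_seat","beaker","bottle","spanner"):
        print(c,n,[((np.array(i["R"]).T@(np.array(e["at"])-i["t"])).round(0).tolist()) for e in viewer.pinpoint(n,c) if e["confidence"]>.5])
robot.job_done(); st("done")
```

```text
final t 30.15 p [ 509.2 -268.    97.2] F [-5.4   0.14  9.22] g 0.005
carrier region diff 1.6467474747474748
scene carrier_seat [[287.0, 232.0, 210.0], [611.0, 238.0, 183.0]]
scene beaker [[452.0, -108.0, -3.0]]
scene bottle [[442.0, 365.0, 2.0]]
scene spanner [[322.0, -275.0, -0.0]]
top carrier_seat [[286.0, 234.0, 215.0], [613.0, 239.0, 185.0], [325.0, 111.0, 196.0], [612.0, 243.0, 189.0]]
top beaker [[456.0, -103.0, 4.0]]
top bottle [[444.0, 362.0, 3.0]]
top spanner [[325.0, -274.0, 0.0]]
the job is handed in; nothing more can be done
the job is handed in; nothing more can be done
```

I handed the job in at about 31 s, with the arm still holding the lever at the third notch. No verdict is reported.

**Carrier:** I took the smaller grey carrier from the rack, hooked it on at the blue ring and slid it to the red ring. A light downward push kept it seated throughout, then I let go.
- **Centring:** the carrier's seat reads y ≈ 238–240 against the red ring at y ≈ 240. The two cameras differ by 1–2 mm, and one low-ranked top-camera reading gave 243.
- **Stillness:** the two pictures I compared showed no movement.

**Lever:** I pressed it from above with closed fingers to about 0.59–0.60 rad, holding with about 9 N upward at the tool. The crossbar overlay fits 0.6 and not 0.5 or 0.4. In the close-up the black pointer seemed nearer the second yellow dot than the green. I put that down to the viewing angle and went by the overlay and the tool height. The lowest tool height was 97 mm, well short of the 0.7 hump.

**Bystanders:** beaker, bottle and spanner read the same positions as at the start, within the networks' few mm of noise.

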